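# Refill the craft kit tray

### The job

Put the kit back in its wooden tray, each thing lying flat or standing upright on the floor of the recess made for it: the glass bead vial in the narrow slot, the eraser in the wider oblong recess, the wooden thread spool standing in the small square recess and the green paper punch standing in the large square one. Leave the jar of toothpicks and the plain dark wood block, which are not part of the kit, where they are.

Things in the scene. Friction and masses are not known exactly. Their poses are not given: they have to be found in the camera images.
- slot_block: Fixed wooden block, 78 (x) x 88 (y) x 16 mm, one of four alike outside, two by two in a shallow tray with a lower rim; order and yaw vary. Top 21 mm above the table, with a central recess 5 mm deep, grey floor: a narrow slot, 26 mm (x) by 74 mm (y), for the bead vial. Origin: centre of its underside, 5 mm above the table; recess floor at z +11 mm, 16 mm above the table. x, y along its sides, z up.
- oblong_block: Fixed wooden block, 78 (x) x 88 (y) x 16 mm, one of four alike outside, two by two in a shallow tray with a lower rim; order and yaw vary. Top 21 mm above the table, with a central recess 5 mm deep, grey floor: a wider oblong, 42 mm (x) by 74 mm (y), for the eraser. Origin: centre of its underside, 5 mm above the table; recess floor at z +11 mm, 16 mm above the table. x, y along its sides, z up.
- small_square_block: Fixed wooden block, 78 (x) x 88 (y) x 16 mm, one of four alike outside, two by two in a shallow tray with a lower rim; order and yaw vary. Top 21 mm above the table, with a central recess 5 mm deep, grey floor: a small square, 42 x 42 mm, for the spool. Origin: centre of its underside, 5 mm above the table; recess floor at z +11 mm, 16 mm above the table. x, y along its sides, z up.
- large_square_block: Fixed wooden block, 78 (x) x 88 (y) x 16 mm, one of four alike outside, two by two in a shallow tray with a lower rim; order and yaw vary. Top 21 mm above the table, with a central recess 5 mm deep, grey floor: a large square, 66 x 66 mm, for the punch. Origin: centre of its underside, 5 mm above the table; recess floor at z +11 mm, 16 mm above the table. x, y along its sides, z up.
- vial: Loose small glass vial of clear and white seed beads with a white cap, lying down; 60 mm long (along its y), 16 mm thick and high (the sides that the fingers touch are about 12 mm apart along x). Origin: centre of its underside. z up. Does not roll.
- eraser: Loose cream-coloured eraser with well rounded edges and ends (grip it below half height), lying flat: 58 mm long (along its y), 24 mm wide (x), 14 mm high. Origin: centre of its underside. z up.
- spool: Loose empty wooden thread spool, light wood, standing: 26 mm across, 29 mm high, waisted in the middle. Origin: centre of its underside. z up.
- punch: Loose green block-shaped paper punch with a white round push button on top (the button is fixed here), standing: 52 (x) x 51 (y) mm, 49 mm high; the green body, on which to grip it, is 52 x 51 mm up to about 30 mm high. Origin: centre of its underside. z up.
- pick_jar: Loose clear jar of toothpicks with an octagonal light wood cap, lying down: 80 mm long (its y), 33 mm wide and high. Looks like a bigger vial; not part of the kit. Origin: centre of its underside.
- wood_block: Loose plain dark wood block, standing: 24 x 21 mm, 34 mm high. About the size of the spool; not part of the kit. Origin: centre of its underside. (Not a thing to handle, but mind it: a fixed black boom stand, some 0.47 m tall, stands behind the work at x about 0.70, y 0.12 to 0.35.)
Mind the look-alikes: they are no part of the job. What is shaped like the eraser but red is not meant.

How it is judged:
By the outcome, as a careful person would: the job done as asked, in the order asked, and still so for the second after the job is handed in, with the robot touching nothing.
It also fails if it takes over 102 s, if anything falls off the work surface, if the arm or the gripper's body presses on something with over 40 N, if the wrist force passes 120 N, or if a joint passes its speed limit or range.

### The arm

A 6-joint arm with a two-finger parallel gripper is mounted at the origin on a cart in front of the work surface, level with it; the furniture and walls round the work are solid. World frame = base frame: x ahead of the robot, y to its left, z up, the work surface at z = 0. Lengths are in mm, angles in rad, forces in N, time in s.
With the tool pointing down it reaches from about 350 to 850 mm from the base axis. Payload 8.1 kg.
Tool frame: the origin (TCP) lies midway between the tips of the shut fingers; the grasp point (between the pads) lies 19 mm behind it; z points along the fingers, y is the line along which they close (so a half turn about z gives the same grasp; the last joint's range is limited). The gripper opens to 93 mm and grips with 3 to 60 N. Pads are 15 mm wide; open, the fingers measure 128 mm over their backs; the gripper's body (75 mm by 188 mm) begins 65 mm behind the grasp point.
Start: joints at [-1.244, 0.13, 1.488, -0, 1.523, -0.085], TCP at [240.176, -549.837, 218.635] pointing down, gripper open.
Joint ranges: [-2.96, 2.96], [-0.89, 2.26], [0.02, 2.5], [-1.34, 4.48], [0, 2.73], [-2.66, 2.66]. Speed limits (rad/s): [2.39, 2.39, 2.79, 3.14, 3.14, 3.14].

### API

Orientations are given as a 3x3 rotation matrix whose columns are the frame's x, y, z axes.
In Python, from cell import env gives the robot as it stands. The module is installed in compiled form; this text tells all that it offers.
- The arm moves only by the tool send_rows, never from a script. Its argument "deltas" is a list of rows, each a list of 2 entries, a list of its own where there are three numbers: the shift along the tool's x, y, z each as a share of 500 mm, from -1 to 1, then the turn, a rotation vector about the tool's x, y, z each as a share of 90 degrees, from -1 to 1. In form: [[[tx, ty, tz], [wx, wy, wz]], ...]. A call has 1 to 8 rows; each row is the pose to reach, as a shift and turn from the pose commanded when the call began, along the tool's axes at that moment; what a row does not reach only later rows make up. A row lasts 1/10 s, in which the tool goes at most 50 mm and 8.59 degrees, less where a joint would pass 70% of its speed; a pose out of reach is approached as far as the arm can. A call with a number of a shift or a turn outside -1 to 1 is refused whole. A call with a gripper value outside its range is refused whole. "hand" is the opening, from 0 (shut) to 1 (fully open), set as the call begins (left out, the last holds). The fingers move at their own pace and stop on an object; the grip force is fixed at half the most. Time passes only in rows, so rows that repeat a pose let the fingers close. It gives the time, the measured TCP pose, the force, the opening and the grip force at its end, in the units of the state.
- env.get_obs(): the state, without advancing time (a new reading comes with each control period).
- env.snapshot(name): name is "side" or "top" or "wrist"; returns the picture (384x512x3 uint8, red, green, blue); there is no depth.
- env.camera_model(name): a dict with "fx", "fy", "cx", "cy" (pixels), "xyz" and "attitude" of the camera in the world. Camera axes: x right, y down, z forward; pixel columns grow to the right and rows downward; lengths in mm; the calibration is good to about 2 mm. A picture is of the moment at which its call begins: read the wrist's pose just before it. camera_model takes no time and is no camera call; for the wrist camera it gives the pose at the moment of the call.
- env.finish_job(): hands the job in; it is judged then, once.
The state is a dict: "time": time; "joint_positions": joint angles; "joint_vel": joint speeds; "joint_efforts": joint torques, N m; "tool_pos": TCP position; "tcp_rot": TCP orientation; "wrist_force": force on the tool from outside, world axes, zero at the start; "ft_torque": the same for the moment, N m; "gripper_width": finger opening in mm; "grasp_force": force on a finger pad.
Only numpy, scipy, OpenCV 4.12 (cv2) and the standard library are available. Lean on these libraries where they do the work, as an engineer would, in place of code of your own. Each camera call takes 0.05 s, during which the arm holds its last target. There are 200 camera calls.

## Working session

There is one attempt and no reset: what is moved stays moved. The work goes in short steps, Python scripts to look and compute and a tool call to move; the robot and the scene stay as the last step left them, time stands still between calls to the robot, and variables do not carry over. Pictures are saved under pics/ and viewed, at most 16 in all, crops included, and the job is handed in when it is done.

Besides the shell and the picture viewer there is one more tool, called after "Call:" in YAML: its name, and indented under it one key for each argument. send_rows: Moves the arm, as the interface text tells. Shift numbers are shares of 500 mm and turn numbers shares of 90 degrees, none past 1 either way. Its arguments: {"type":"object","properties":{"deltas":{"type":"array"},"hand":{"type":"number"}},"required":["deltas"]}

```bash
mkdir -p pics; python3 - <<'E'
from cell import env
import cv2
for n in("top","side"):
    im=env.snapshot(n); cv2.imwrite(f"pics/{n}0.png",cv2.resize(im[:,:,::-1],(800,600),interpolation=cv2.INTER_CUBIC)); cv2.imwrite(f"raw_{n}.png",im[:,:,::-1])
    print(n,env.camera_model(n))
o=env.get_obs();print(o)
E
```

```text
top {'fx': 382.1265469063877, 'fy': 382.1265469063877, 'cx': 257.3154929437983, 'cy': 198.06569474305326, 'xyz': array([ 538.81878072,   39.75505444, 1103.46811343]), 'attitude': array([[ 0.00686188, -0.99843264,  0.05554437],
       [-0.9998856 , -0.00610191,  0.01384018],
       [-0.01347956, -0.05563298, -0.99836029]])}
side {'fx': 462.3500889109836, 'fy': 462.3500889109836, 'cx': 250.8822535005388, 'cy': 188.82196438882363, 'xyz': array([ 295.08168862, 1027.01247536,  719.44292497]), 'attitude': array([[-0.96016008, -0.13937476,  0.24221333],
       [-0.27901547,  0.52647802, -0.80310103],
       [-0.01558798, -0.83868682, -0.54439089]])}
{'time': 0.1, 'joint_positions': array([-1.24438835e+00,  1.31095888e-01,  1.48914817e+00, -4.21385911e-06,
        1.52301152e+00, -8.53908708e-02]), 'joint_vel': array([ 0.00022059, -0.00013056, -0.00173172,  0.00104049,  0.00023504,
        0.00037504]), 'joint_efforts': array([ 1.69439474e-03, -5.61338139e+01, -4.93096375e+01,  7.70359416e-02,
        2.90545385e-02, -2.17480817e-05]), 'tool_pos': array([ 240.01511152, -549.34644916,  217.69842882]), 'tcp_rot': array([[ 9.16402256e-01,  4.00258188e-01, -5.37192858e-04],
       [ 4.00258525e-01, -9.16400915e-01,  1.57377689e-03],
       [ 1.37633059e-04, -1.65722871e-03, -9.99998617e-01]]), 'wrist_force': array([-0.23236849,  0.27224845,  0.13147999]), 'ft_torque': array([ 0.00628737, -0.0010866 , -0.01383425]), 'grasp_force': 0.0, 'gripper_width': 93.1112328698754}
```

View pics/top0.png

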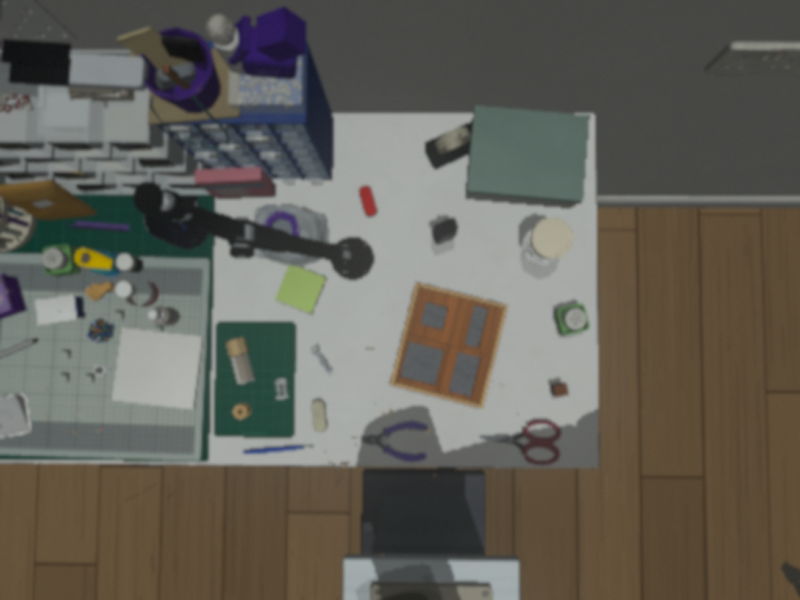

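View pics/side0.png

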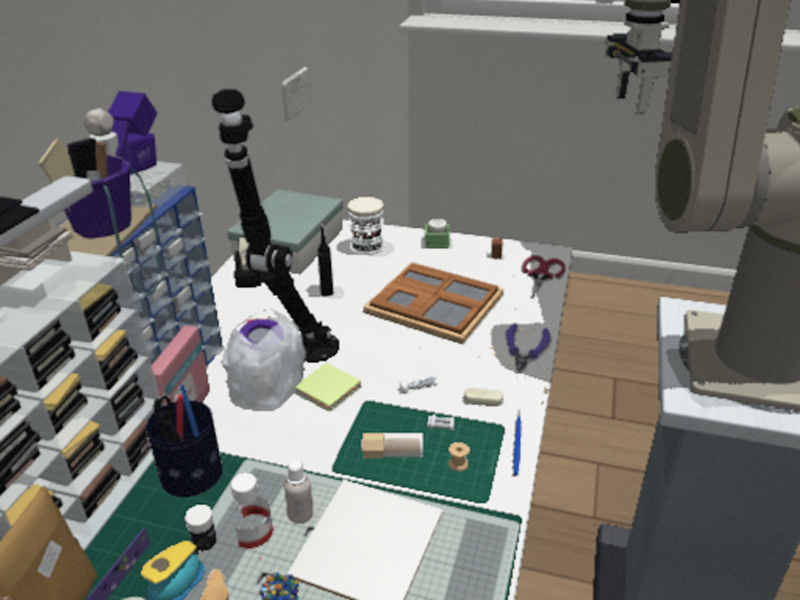

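Top view (800×600 pixels): vial (321,357), cream eraser (319,415), spool (240,411), punch (572,319) and the tray around (449,345). The look-alikes are the jar (239,360), the dark block (559,388) and the red eraser (368,201). There is also a small white thing at (281,389). I'll enlarge a crop to confirm the kit pieces and get rough positions.

```bash
cat > h.py <<'E'
import numpy as np, cv2
from cell import env
def ray(m,px):
    u,v=px; d=np.array([(u-m['cx'])/m['fx'],(v-m['cy'])/m['fy'],1.]); return m['xyz'],m['attitude']@d
def plane(m,px,z=0.):
    o,d=ray(m,px); return (o+d*(z-o[2])/d[2])
def proj(m,p):
    c=m['attitude'].T@(np.array(p,float)-m['xyz']); return np.array([m['fx']*c[0]/c[2]+m['cx'],m['fy']*c[1]/c[2]+m['cy']])
E
python3 - <<'E'
from h import *
s=.64
m=env.camera_model("top"); k=env.camera_model("side")
for n,p,z in[("vial",(321,357),8),("eraser",(319,415),7),("spool",(240,411),15),("white",(281,389),5),("punch",(572,319),49),("jar",(239,360),16),("block",(559,388),34),("trayTL",(418,285),14),("trayTR",(506,306),14),("trayBR",(482,406),14),("trayBL",(391,384),14),("narrow",(475,326),16),("wide",(465,374),16),("large",(422,363),16),("small",(434,316),16)]:
    P=plane(m,(p[0]*s,p[1]*s),z); print(n,P.round(),(proj(k,P)/s).round())
w=env.camera_model("wrist");o=env.get_obs();R=o['tcp_rot'];print((R.T@(w['xyz']-o['tool_pos'])).round(1),(R.T@w['attitude']).round(3),w['fx'],w['cx'],w['cy'])
im=cv2.imread("raw_side.png")[225:320,200:350];cv2.imwrite("pics/c1.png",cv2.resize(im,None,fx=5,fy=5,interpolation=cv2.INTER_CUBIC))
E
```

```text
vial [512. 203.   8.] [414. 382.]
eraser [406. 205.   7.] [482. 395.]
spool [413. 348.  15.] [458. 459.]
white [452. 276.   5.] [441. 423.]
punch [ 583. -245.   49.] [436. 222.]
jar [505. 351.  16.] [390. 447.]
block [ 460. -225.   34.] [494. 240.]
trayTL [645.  26.  14.] [366. 304.]
trayTR [ 607. -135.   14.] [411. 262.]
trayBR [426. -91.  14.] [501. 287.]
trayBL [464.  74.  14.] [462. 335.]
narrow [570. -78.  16.] [422. 279.]
wide [483. -60.  16.] [466. 290.]
large [502.  18.  16.] [446. 312.]
small [588.  -3.  16.] [402. 299.]
[ 7.180e+01 -1.000e-01 -1.657e+02] [[ 0.    -0.966 -0.258]
 [ 1.     0.     0.   ]
 [ 0.    -0.258  0.966]] 275.8850845456625 250.98899316726002 189.42638550427975
```

View pics/c1.png

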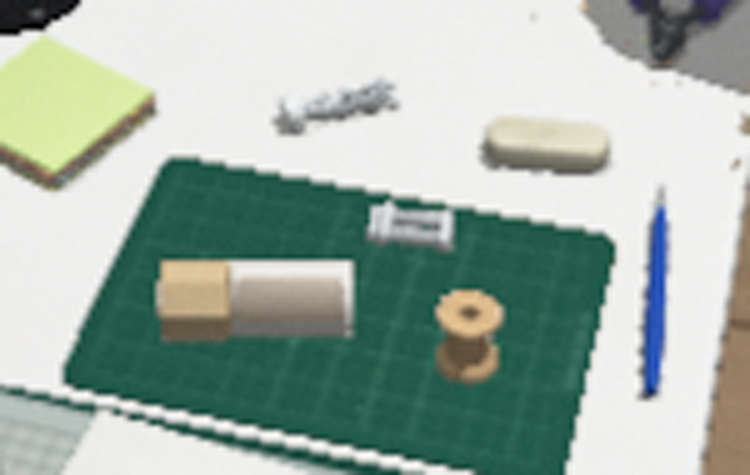

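The crop shows the spool at (470,335), the jar lying at (255,300), the cream eraser at (545,143) and a beaded, capped tube at (335,105), which should be the vial. The small white thing at (410,225) is too short to be it. Next I'll drive the wrist camera over the tray, then over the pieces.

```bash
cat >> h.py <<'E'
from scipy.spatial.transform import Rotation as Ro
def Rd(yaw):
    c,s=np.cos(yaw),np.sin(yaw); return np.array([[c,s,0],[s,-c,0],[0,0,-1.]])
def go(*poses):
    "poses: (x,y,z,yawdeg of tool x) ; prints chained row numbers"
    o=env.get_obs(); p,R=o['tool_pos'],o['tcp_rot']
    R0=R
    print("t",round(o['time'],1),"at",p.round(1),"yaw",round(np.degrees(np.arctan2(R[1,0],R[0,0])),1),"w",round(o['gripper_width'],1),"gf",o['grasp_force'],"j6",o['joint_positions'][5].round(2))
    for q in poses:
        T=np.array(q[:3],float); RT=Rd(np.radians(q[3]))
        d=R.T@(T-p)/500; w=Ro.from_matrix(R.T@RT).as_rotvec()/(np.pi/2)
        n=max(np.linalg.norm(T-p)/50,np.linalg.norm(w)*90/8.59)
        print(q,d.round(4).tolist(),w.round(4).tolist(),"rows>=%.1f"%n)
        p,R=T,RT
E
python3 -c "
from h import *
go((540,-35,160,0),(430,250,130,0))
print(env.get_obs()['joint_positions'].round(2))"
```

```text
t 0.1 at [ 240.  -549.3  217.7] yaw 23.6 w 93.1 gf 0.0 j6 -0.09
(540, -35, 160, 0) [0.9615, -0.7024, 0.1167] [-0.0011, 0.0001, 0.2622] rows>=12.0
(430, 250, 130, 0) [-0.22, -0.57, 0.06] [0.0, 0.0, 0.0] rows>=6.1
[-1.24  0.13  1.49 -0.    1.52 -0.09]
```

Call:
send_rows:
  deltas:
    - [[0.96,-0.7,0.117],[0,0,0.262]]
    - [[0.96,-0.7,0.117],[0,0,0.262]]
    - [[0.96,-0.7,0.117],[0,0,0.262]]
    - [[0.96,-0.7,0.117],[0,0,0.262]]
    - [[0.96,-0.7,0.117],[0,0,0.262]]
    - [[0.96,-0.7,0.117],[0,0,0.262]]
    - [[0.96,-0.7,0.117],[0,0,0.262]]
    - [[0.96,-0.7,0.117],[0,0,0.262]]

```text
time: 0.9
tool_pos: [441.1, -204.8, 179.1]
tcp_rot: [[1.0, 0.0, -0.0], [0.0, -1.0, 0.0], [-0.0, -0.0, -1.0]]
wrist_force: [0.7, -1.3, 0.2]
gripper_width: 92.8
grasp_force: 0.0
```

```bash
python3 -c "
from h import *
go((540,-35,160,0))"
```

```text
t 0.9 at [ 441.1 -204.8  179.1] yaw 0.0 w 92.8 gf 0.0 j6 1.03
(540, -35, 160, 0) [0.1977, -0.3396, 0.0383] [-0.0, 0.0, 0.0] rows>=3.9
```

Call:
send_rows:
  deltas:
    - [[0.18,-0.32,0.036],[0,0,0]]
    - [[0.18,-0.32,0.036],[0,0,0]]
    - [[0.18,-0.32,0.036],[0,0,0]]
    - [[0.18,-0.32,0.036],[0,0,0]]
    - [[0.18,-0.32,0.036],[0,0,0]]
    - [[0.18,-0.32,0.036],[0,0,0]]

```text
time: 1.5
tool_pos: [530.4, -46.0, 160.8]
tcp_rot: [[1.0, 0.002, -0.001], [0.002, -1.0, -0.0], [-0.001, 0.0, -1.0]]
wrist_force: [-0.2, 0.1, -0.2]
gripper_width: 93.1
grasp_force: 0.0
```

```bash
python3 - <<'E'
from h import *
go((430,250,140,0))
m=env.camera_model("wrist");im=env.snapshot("wrist")[:,:,::-1];cv2.imwrite("raw_w1.png",im);np.save("m_w1.npy",m,allow_pickle=True)
cv2.imwrite("pics/w1.png",cv2.resize(im,(800,600),interpolation=cv2.INTER_CUBIC))
E
```

```text
t 1.5 at [530.4 -46.  160.8] yaw 0.1 w 93.1 gf 0.0 j6 1.39
(430, 250, 140, 0) [-0.1993, -0.5925, 0.0419] [0.0, 0.0009, 0.0015] rows>=6.3
```

View pics/w1.png

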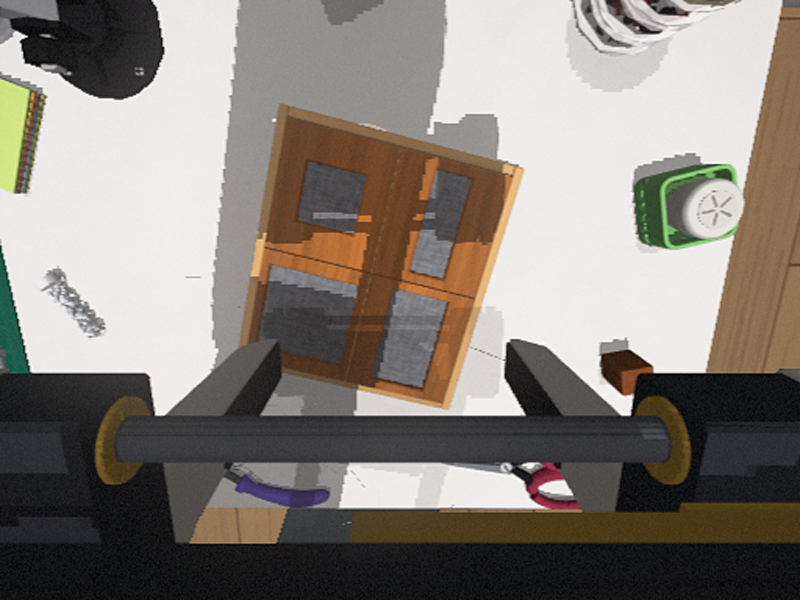

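The wrist view (800×600 pixels) shows all four recesses: small square (332,197), narrow slot (441,224), large square (310,314) and wide oblong (412,338). The punch is at (690,207), the vial at (73,301) and the dark block at (627,370). I'll measure the recess centres, the punch and the vial from this picture.

```bash
cat > t.py <<'E'
from h import *
m=np.load("m_w1.npy",allow_pickle=True).item();im=cv2.imread("raw_w1.png");hsv=cv2.cvtColor(im,cv2.COLOR_BGR2HSV)
poly=(np.array([(285,112),(515,170),(440,400),(250,345)])*.64).astype(int)
M=np.zeros(im.shape[:2],np.uint8);cv2.fillPoly(M,[poly],255)
g=((hsv[...,1]<75)&(hsv[...,2]<200)&(M>0)).astype(np.uint8)
g=cv2.morphologyEx(cv2.morphologyEx(g,cv2.MORPH_CLOSE,np.ones((5,5))),cv2.MORPH_OPEN,np.ones((5,5)))
vis=im.copy()
for c in cv2.findContours(g,0,2)[0]:
    if cv2.contourArea(c)<300: continue
    W=np.array([plane(m,q[0],16)[:2] for q in cv2.convexHull(c)],np.float32)
    r=cv2.minAreaRect(W);cv2.drawContours(vis,[c],-1,(0,0,255),1)
    print("recess",np.round(r[0],1),np.round(r[1],1),round(r[2],1))
# block outer corners at z=21 is approximated by eye; vial
v=((im.max(2)<225)).astype(np.uint8);v[:,:20]=0;v[:,75:]=0;v[:165]=0;v[220:]=0
c=max(cv2.findContours(v,0,2)[0],key=cv2.contourArea)
W=np.array([plane(m,q[0],8)[:2] for q in c],np.float32);print("vial",cv2.minAreaRect(W));cv2.drawContours(vis,[c],-1,(0,0,255),1)
p=((hsv[...,0]>45)&(hsv[...,0]<80)&(hsv[...,1]>90)).astype(np.uint8);p[:,:390]=0
c=max(cv2.findContours(cv2.morphologyEx(p,cv2.MORPH_CLOSE,np.ones((9,9))),0,2)[0],key=cv2.contourArea)
W=np.array([plane(m,q[0],30)[:2] for q in c],np.float32);print("punch all at z30",cv2.minAreaRect(W),W.min(0),W.max(0));cv2.drawContours(vis,[c],-1,(255,0,255),1)
cv2.imwrite("pics/w1v.png",cv2.resize(vis[60:270],(800,328)))
E
python3 t.py
```

```text
recess [484.6 -58. ] [41.5 72.8] 76.0
recess [502.5  19.3] [65.9 67. ] 76.1
recess [571.3 -79.3] [25.4 73. ] 76.2
recess [590.3  -2.3] [41.2 41. ] 76.1
vial ((509.7117614746094, 198.3830108642578), (60.99151611328125, 25.356365203857422), 37.28494644165039)
punch all at z30 ((584.8331909179688, -243.71249389648438), (53.098609924316406, 65.53590393066406), 13.86108112335205) [ 557.1787  -280.27386] [ 613.07526 -207.11993]
```

View pics/w1v.png

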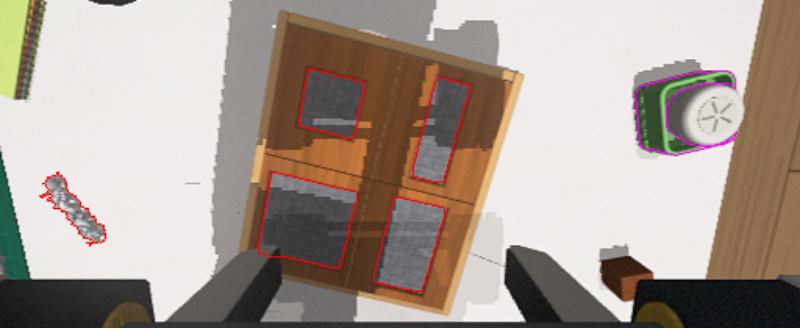

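The recess sizes match the given ones (41.5×73, 66×67, 25×73, 41×41), and the long axis lies at −13.9°. I'll go to the vial.

```bash
python3 -c "
from h import *
go((508,196,120,37.3))"
```

```text
t 1.6 at [530.2 -46.9 161. ] yaw 0.1 w 92.8 gf 0.0 j6 1.39
(508, 196, 120, 37.3) [-0.0439, -0.4858, 0.082] [-0.0001, 0.0007, -0.4138] rows>=4.9
```

Call:
send_rows:
  deltas:
    - [[-0.044,-0.486,0.082],[0,0,-0.414]]
    - [[-0.044,-0.486,0.082],[0,0,-0.414]]
    - [[-0.044,-0.486,0.082],[0,0,-0.414]]
    - [[-0.044,-0.486,0.082],[0,0,-0.414]]
    - [[-0.044,-0.486,0.082],[0,0,-0.414]]
    - [[-0.044,-0.486,0.082],[0,0,-0.414]]
    - [[-0.044,-0.486,0.082],[0,0,-0.414]]
    - [[-0.044,-0.486,0.082],[0,0,-0.414]]

```text
time: 2.35
tool_pos: [509.1, 194.6, 120.8]
tcp_rot: [[0.797, 0.604, 0.0], [0.604, -0.797, -0.0], [0.0, 0.001, -1.0]]
wrist_force: [-0.8, 0.1, -0.4]
gripper_width: 93.0
grasp_force: 0.0
```

```bash
cat >> h.py <<'E'
def shot(name):
    m=env.camera_model("wrist");im=env.snapshot("wrist")[:,:,::-1].copy()
    cv2.imwrite(f"raw_{name}.png",im);np.save(f"m_{name}.npy",m,allow_pickle=True)
    cv2.imwrite(f"pics/{name}.png",cv2.resize(im,(800,600),interpolation=cv2.INTER_CUBIC)); return m,im
E
python3 - <<'E'
from h import *
m,im=shot("w2");go((508,196,120,37.3))
E
```

```text
t 2.4 at [509.3 194.4 120.9] yaw 37.1 w 92.9 gf 0.0 j6 1.19
(508, 196, 120, 37.3) [-0.0001, -0.0041, 0.0019] [0.0004, -0.0002, -0.002] rows>=0.0
```

View pics/w2.png

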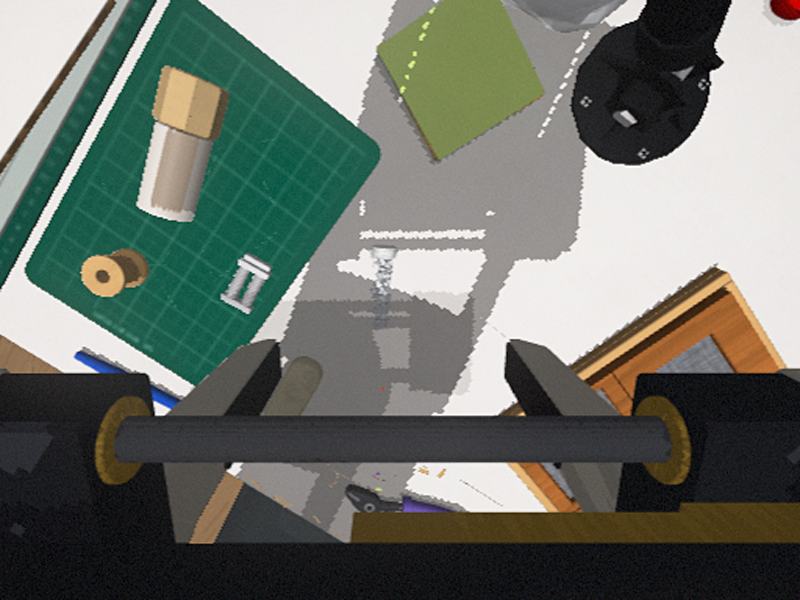

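The vial lies upright in the view, with its white cap at (384,252), running down to about (381,322) beside the shadow edge. The white thing at (246,283) is a metal bobbin or clip on the mat and isn't a capped tube. I'll confirm with a crop.

```bash
python3 - <<'E'
from h import *
im=cv2.imread("raw_w2.png")[145:225,200:290];cv2.imwrite("pics/c2.png",cv2.resize(im,None,fx=6,fy=6,interpolation=cv2.INTER_CUBIC))
E
```

```text
(no output)
```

View pics/c2.png

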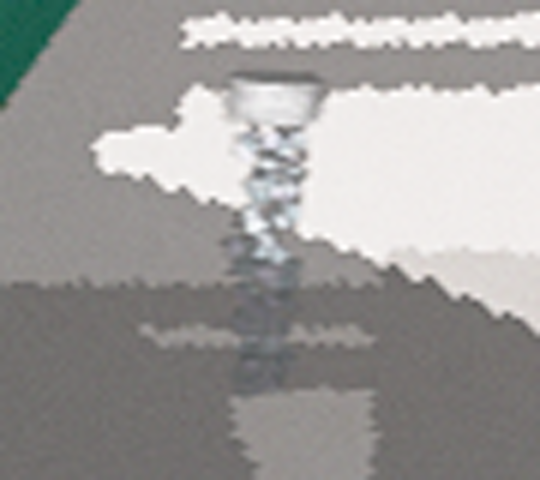

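The crop shows the white cap at (276,75–122) and the bead tube running down to (262,392), so this is the vial. I'll compute its ends.

```bash
python3 - <<'E'
from h import *
m=np.load("m_w2.npy",allow_pickle=True).item()
a=plane(m,(200+276/6,145+76/6),9);b=plane(m,(200+262/6,145+391/6),9)
d=a-b;y=np.degrees(np.arctan2(d[1],d[0]));c=(a+b)/2;print(a,b,np.linalg.norm(d),y,c)
go((c[0],c[1],60,y),(c[0],c[1],7,y))
E
```

```text
[530.67807903 217.14420812   9.        ] [484.37629985 185.48404569   9.        ] 56.09118148752014 34.36348217826853 [507.52718944 201.31412691   9.        ]
t 2.4 at [509.3 194.4 120.9] yaw 37.1 w 92.9 gf 0.0 j6 1.19
(np.float64(507.527189440694), np.float64(201.31412690629855), 60, np.float64(34.36348217826853)) [0.0055, -0.0132, 0.1219] [0.0004, -0.0002, 0.0306] rows>=1.2
(np.float64(507.527189440694), np.float64(201.31412690629855), 7, np.float64(34.36348217826853)) [0.0, 0.0, 0.106] [0.0, 0.0, 0.0] rows>=1.1
```

Call:
send_rows:
  deltas:
    - [[0.005,-0.013,0.08],[0,0,0.03]]
    - [[0.005,-0.013,0.16],[0,0,0.03]]
    - [[0.005,-0.013,0.2],[0,0,0.03]]
    - [[0.005,-0.013,0.228],[0,0,0.03]]
    - [[0.005,-0.013,0.228],[0,0,0.03]]
    - [[0.005,-0.013,0.228],[0,0,0.03]]
  hand: 0.5

```text
time: 3.0
tool_pos: [507.7, 202.4, 7.6]
tcp_rot: [[0.824, 0.566, 0.001], [0.566, -0.824, 0.0], [0.001, 0.0, -1.0]]
wrist_force: [0.0, -0.2, 0.9]
gripper_width: 49.7
grasp_force: 0.0
```

Call:
send_rows:
  deltas:
    - [[0,0,0],[0,0,0]]
    - [[0,0,0],[0,0,0]]
    - [[0,0,0],[0,0,0]]
    - [[0,0,0],[0,0,0]]
    - [[0,0,0],[0,0,0]]
    - [[0,0,0],[0,0,0]]
    - [[0,0,0],[0,0,0]]
    - [[0,0,0],[0,0,0]]
  hand: 0

```text
time: 3.8
tool_pos: [506.9, 203.1, 6.8]
tcp_rot: [[0.823, 0.568, 0.0], [0.568, -0.823, 0.0], [0.0, 0.0, -1.0]]
wrist_force: [-1.3, -0.0, 4.8]
gripper_width: 12.6
grasp_force: 30.0
```

```bash
python3 - <<'E'
from h import *
o=env.get_obs();p=o['tool_pos'];yaw=np.degrees(np.arctan2(o['tcp_rot'][1,0],o['tcp_rot'][0,0]))
# vial centre vs tcp along tool x
c=np.array([507.5,201.3]);ex=(c-p[:2])@o['tcp_rot'][:2,0];print("along",ex)
go((p[0],p[1],80,yaw),(571.3,-79.3,80,-13.9))
E
```

```text
along -0.47156633087626887
t 3.8 at [506.9 203.1   6.8] yaw 34.6 w 12.6 gf 29.99959498643875 j6 1.25
(np.float64(506.8574602181096), np.float64(203.06307744334146), 80, np.float64(34.57828699549187)) [0.0001, 0.0, -0.1464] [0.0, -0.0002, -0.0] rows>=1.5
(571.3, -79.3, 80, -13.9) [-0.2144, 0.5381, 0.0] [0.0, 0.0, 0.5386] rows>=5.8
```

Call:
send_rows:
  deltas:
    - [[0,0,-0.08],[0,0,0]]
    - [[0,0,-0.146],[0,0,0]]
    - [[-0.214,0.538,-0.146],[0,0,0.539]]
    - [[-0.214,0.538,-0.146],[0,0,0.539]]
    - [[-0.214,0.538,-0.146],[0,0,0.539]]
    - [[-0.214,0.538,-0.146],[0,0,0.539]]
    - [[-0.214,0.538,-0.146],[0,0,0.539]]
    - [[-0.214,0.538,-0.146],[0,0,0.539]]

```text
time: 4.6
tool_pos: [571.2, -82.1, 79.3]
tcp_rot: [[0.969, -0.248, -0.0], [-0.248, -0.969, -0.0], [0.0, 0.0, -1.0]]
wrist_force: [0.6, 0.1, -0.7]
gripper_width: 12.5
grasp_force: 30.0
```

Call:
send_rows:
  deltas:
    - [[0,0,0],[0,0,0]]
    - [[0,0,0],[0,0,0]]
    - [[0,0,0],[0,0,0]]

```text
time: 4.9
tool_pos: [570.8, -78.3, 79.0]
tcp_rot: [[0.971, -0.239, -0.001], [-0.239, -0.971, 0.001], [-0.001, -0.0, -1.0]]
wrist_force: [0.1, -0.5, -0.1]
gripper_width: 12.7
grasp_force: 30.0
```

```bash
python3 - <<'E'
from h import *
go((571.3,-79.3,80,-13.9),(571.3,-79.3,23,-13.9));shot("w3")
E
```

```text
t 4.9 at [570.8 -78.3  79. ] yaw -13.8 w 12.7 gf 29.998918175697327 j6 1.59
(571.3, -79.3, 80, -13.9) [0.0016, 0.0017, -0.002] [-0.0002, 0.0007, 0.0006] rows>=0.0
(571.3, -79.3, 23, -13.9) [0.0, 0.0, 0.114] [0.0, 0.0, 0.0] rows>=1.1
```

View pics/w3.png

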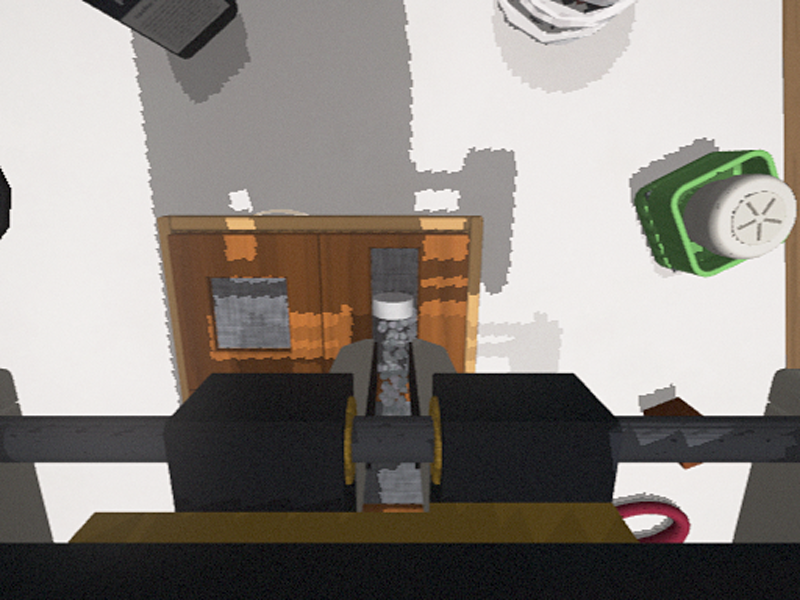

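The vial is held straight, with its cap end at (392,293) in line with the slot. I'll check the end offset and then lower.

```bash
python3 - <<'E'
from h import *
m=np.load("m_w3.npy",allow_pickle=True).item();o=env.get_obs()
for z in(80,88):
    a=plane(m,(392*.64,293*.64),z); print(o['tcp_rot'].T@(a-o['tool_pos']))
E
```

```text
[ 2.88618292e+01  1.09082325e-02 -8.88707807e-01]
[ 3.09459301e+01  1.77260060e-02 -8.89053414e+00]
```

Call:
send_rows:
  deltas:
    - [[0.001,0.002,0.06],[0,0,0]]
    - [[0.001,0.002,0.09],[0,0,0]]
    - [[0.001,0.002,0.105],[0,0,0]]
    - [[0.001,0.002,0.112],[0,0,0]]
    - [[0.001,0.002,0.112],[0,0,0]]
    - [[0.001,0.002,0.112],[0,0,0]]

```text
time: 5.55
tool_pos: [572.1, -80.2, 24.2]
tcp_rot: [[0.971, -0.24, 0.001], [-0.24, -0.971, -0.0], [0.001, -0.0, -1.0]]
wrist_force: [0.7, 0.7, -0.8]
gripper_width: 12.7
grasp_force: 30.0
```

Call:
send_rows:
  deltas:
    - [[0,0,0],[0,0,0]]
    - [[0,0,0],[0,0,0]]
    - [[0,0,0],[0,0,0]]
    - [[0,0,0],[0,0,0]]
  hand: 0.4

```text
time: 5.95
tool_pos: [571.6, -80.4, 23.7]
tcp_rot: [[0.971, -0.241, 0.0], [-0.241, -0.971, -0.0], [0.0, -0.0, -1.0]]
wrist_force: [0.0, 0.7, 0.3]
gripper_width: 36.2
grasp_force: 0.0
```

```bash
python3 - <<'E'
from h import *
o=env.get_obs();p=o['tool_pos'];print(o['wrist_force'])
go((p[0],p[1],110,-13.9),(405,208,110,0))
E
```

```text
[0.00183559 0.72348606 0.32321054]
t 6.0 at [571.6 -80.4  23.7] yaw -13.9 w 36.2 gf 0.0 j6 1.59
(np.float64(571.603332250748), np.float64(-80.42791470324705), 110, -13.9) [0.0001, -0.0, -0.1726] [-0.0, -0.0002, -0.0004] rows>=1.7
(405, 208, 110, 0) [-0.462, -0.4799, 0.0] [0.0, 0.0, -0.1544] rows>=6.7
```

Call:
send_rows:
  deltas:
    - [[0,0,-0.1],[0,0,0]]
    - [[0,0,-0.173],[0,0,0]]
    - [[-0.462,-0.48,-0.173],[0,0,-0.154]]
    - [[-0.462,-0.48,-0.173],[0,0,-0.154]]
    - [[-0.462,-0.48,-0.173],[0,0,-0.154]]
    - [[-0.462,-0.48,-0.173],[0,0,-0.154]]
    - [[-0.462,-0.48,-0.173],[0,0,-0.154]]
    - [[-0.462,-0.48,-0.173],[0,0,-0.154]]
  hand: 0.8

```text
time: 6.75
tool_pos: [420.5, 180.9, 110.3]
tcp_rot: [[1.0, -0.002, 0.001], [-0.002, -1.0, 0.0], [0.001, -0.0, -1.0]]
wrist_force: [0.4, 1.1, -0.9]
gripper_width: 74.3
grasp_force: 0.0
```

```bash
python3 -c "
from h import *
go((405,208,110,0))"
```

```text
t 6.8 at [420.5 180.9 110.3] yaw -0.1 w 74.3 gf 0.0 j6 1.87
(405, 208, 110, 0) [-0.031, -0.0541, 0.0005] [-0.0002, -0.0005, -0.0012] rows>=0.6
```

Call:
send_rows:
  deltas:
    - [[-0.016,-0.028,0],[0,0,0]]
    - [[-0.016,-0.028,0],[0,0,0]]
    - [[-0.016,-0.028,0],[0,0,0]]

```text
time: 7.05
tool_pos: [413.8, 193.5, 110.2]
tcp_rot: [[1.0, -0.0, 0.001], [-0.0, -1.0, -0.0], [0.001, 0.0, -1.0]]
wrist_force: [0.1, 0.4, -0.6]
gripper_width: 74.4
grasp_force: 0.0
```

```bash
python3 - <<'E'
from h import *
go((405,208,110,0));shot("w4")
E
```

```text
t 7.0 at [413.8 193.5 110.2] yaw -0.0 w 74.4 gf 0.0 j6 1.9
(405, 208, 110, 0) [-0.0176, -0.029, 0.0004] [0.0002, -0.0004, -0.0001] rows>=0.3
```

View pics/w4.png

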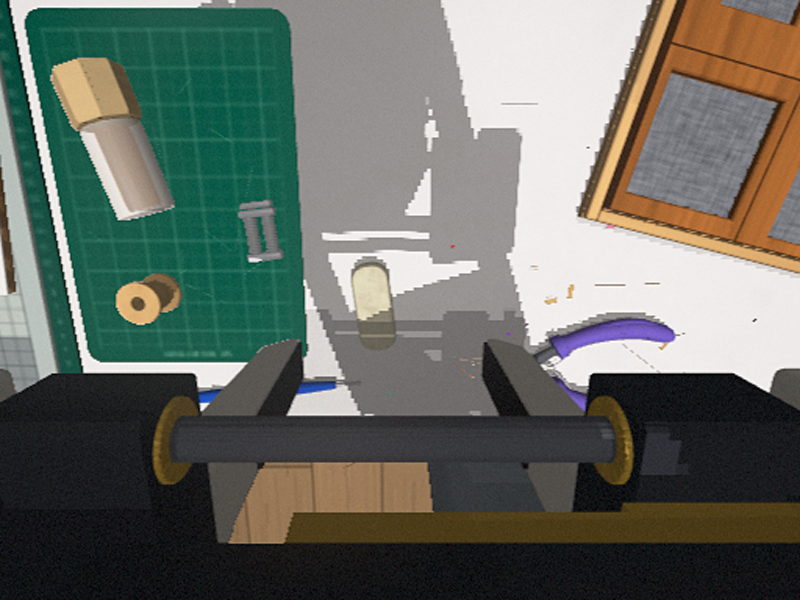

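The cream eraser spans (370,260) to (378,349), tilted slightly. The spool's top flange is at (137,302) and its base at (165,290). I'll measure both by colour mask.

```bash
cat > e.py <<'E'
from h import *
m=np.load("m_w4.npy",allow_pickle=True).item();im=cv2.imread("raw_w4.png");hsv=cv2.cvtColor(im,cv2.COLOR_BGR2HSV)
g=((hsv[...,0]>18)&(hsv[...,0]<38)&(hsv[...,1]>28)).astype(np.uint8);g[:,:215]=0;g[:,265:]=0;g[:160]=0;g[228:]=0
g=cv2.morphologyEx(g,cv2.MORPH_CLOSE,np.ones((5,5)))
c=max(cv2.findContours(g,0,2)[0],key=cv2.contourArea)
W=np.array([plane(m,q[0],8)[:2] for q in c],np.float32);r=cv2.minAreaRect(W);print("eraser",r)
a=plane(m,(138*.64,302*.64),29);print("spool top",a)
s=((hsv[...,0]>8)&(hsv[...,0]<25)&(hsv[...,1]>70)).astype(np.uint8);s[:,:70]=0;s[:,120:]=0;s[:170]=0;s[215:]=0
c=max(cv2.findContours(s,0,2)[0],key=cv2.contourArea)
H=cv2.convexHull(c)[:,0];print("spool px",H.min(0)/.64,H.max(0)/.64)
E
python3 e.py
```

```text
eraser ((406.73394775390625, 205.9907989501953), (58.802772521972656, 23.843477249145508), 7.2923970222473145)
spool top [415.83166796 344.94672591  29.        ]
spool px [115.625  273.4375] [179.6875 323.4375]
```

```bash
python3 -c "
from h import *
go((406.7,206,4,7.3),(406.7,206,80,7.3),(484.6,-58,80,-13.9))"
```

```text
t 7.1 at [414.1 193.  110.1] yaw -0.1 w 74.4 gf 0.0 j6 1.9
(406.7, 206, 4, 7.3) [-0.0149, -0.0261, 0.2122] [0.0002, -0.0003, -0.082] rows>=2.1
(406.7, 206, 80, 7.3) [0.0, 0.0, -0.152] [0.0, 0.0, 0.0] rows>=1.5
(484.6, -58, 80, -13.9) [0.0874, 0.5435, 0.0] [0.0, 0.0, 0.2356] rows>=5.5
```

Call:
send_rows:
  deltas:
    - [[-0.015,-0.026,0.08],[0,0,-0.082]]
    - [[-0.015,-0.026,0.15],[0,0,-0.082]]
    - [[-0.015,-0.026,0.19],[0,0,-0.082]]
    - [[-0.015,-0.026,0.212],[0,0,-0.082]]
    - [[-0.015,-0.026,0.212],[0,0,-0.082]]
    - [[-0.015,-0.026,0.212],[0,0,-0.082]]
  hand: 0.5

```text
time: 7.7
tool_pos: [407.2, 206.2, 4.9]
tcp_rot: [[0.992, 0.126, 0.001], [0.126, -0.992, 0.0], [0.001, -0.0, -1.0]]
wrist_force: [0.7, 0.9, -1.2]
gripper_width: 46.5
grasp_force: 0.0
```

Call:
send_rows:
  deltas:
    - [[0,0,0],[0,0,0]]
    - [[0,0,0],[0,0,0]]
    - [[0,0,0],[0,0,0]]
    - [[0,0,0],[0,0,0]]
    - [[0,0,0],[0,0,0]]
    - [[0,0,0],[0,0,0]]
  hand: 0

```text
time: 8.3
tool_pos: [406.7, 206.8, 4.7]
tcp_rot: [[0.992, 0.127, 0.001], [0.127, -0.992, 0.0], [0.001, -0.0, -1.0]]
wrist_force: [-0.7, -0.9, 5.8]
gripper_width: 22.8
grasp_force: 30.0
```

```bash
python3 -c "
from h import *
go((406.7,206,80,7.3),(484.6,-58,80,-13.9))"
```

```text
t 8.3 at [406.7 206.8   4.7] yaw 7.3 w 22.8 gf 30.001280698925257 j6 1.8
(406.7, 206, 80, 7.3) [-0.0001, 0.0015, -0.1505] [-0.0001, -0.0008, 0.0002] rows>=1.5
(484.6, -58, 80, -13.9) [0.0874, 0.5435, 0.0] [0.0, 0.0, 0.2356] rows>=5.5
```

Call:
send_rows:
  deltas:
    - [[0,0.0015,-0.05],[0,0,0]]
    - [[0,0.0015,-0.1],[0,0,0]]
    - [[0,0.0015,-0.15],[0,0,0]]
    - [[0.0874,0.545,-0.15],[0,0,0.2355]]
    - [[0.0874,0.545,-0.15],[0,0,0.2355]]
    - [[0.0874,0.545,-0.15],[0,0,0.2355]]
    - [[0.0874,0.545,-0.15],[0,0,0.2355]]
    - [[0.0874,0.545,-0.15],[0,0,0.2355]]

```text
time: 9.1
tool_pos: [477.1, -35.8, 79.1]
tcp_rot: [[0.971, -0.24, 0.0], [-0.24, -0.971, 0.0], [0.0, -0.0, -1.0]]
wrist_force: [0.7, 0.1, -0.1]
gripper_width: 23.5
grasp_force: 30.0
```

```bash
python3 -c "
from h import *
go((484.6,-58,80,-13.9))"
```

```text
t 9.1 at [477.1 -35.8  79.1] yaw -13.9 w 23.5 gf 30.001579374074936 j6 1.63
(484.6, -58, 80, -13.9) [0.0252, 0.0395, -0.0018] [-0.0001, -0.0002, 0.0002] rows>=0.5
```

Call:
send_rows:
  deltas:
    - [[0.025,0.039,0],[0,0,0]]
    - [[0.025,0.039,0],[0,0,0]]
    - [[0.025,0.039,0],[0,0,0]]

```text
time: 9.4
tool_pos: [484.1, -55.9, 78.7]
tcp_rot: [[0.97, -0.242, -0.001], [-0.242, -0.97, 0.001], [-0.001, -0.0, -1.0]]
wrist_force: [-0.3, 0.5, -0.6]
gripper_width: 23.3
grasp_force: 30.0
```

```bash
python3 - <<'E'
from h import *
go((484.6,-58,80,-13.9),(484.6,-58,22,-13.9));shot("w5")
E
```

```text
t 9.4 at [484.1 -55.9  78.7] yaw -14.0 w 23.3 gf 30.00008479692042 j6 1.59
(484.6, -58, 80, -13.9) [0.002, 0.0037, -0.0026] [-0.0002, 0.0006, -0.0009] rows>=0.0
(484.6, -58, 22, -13.9) [0.0, 0.0, 0.116] [0.0, 0.0, 0.0] rows>=1.2
```

View pics/w5.png

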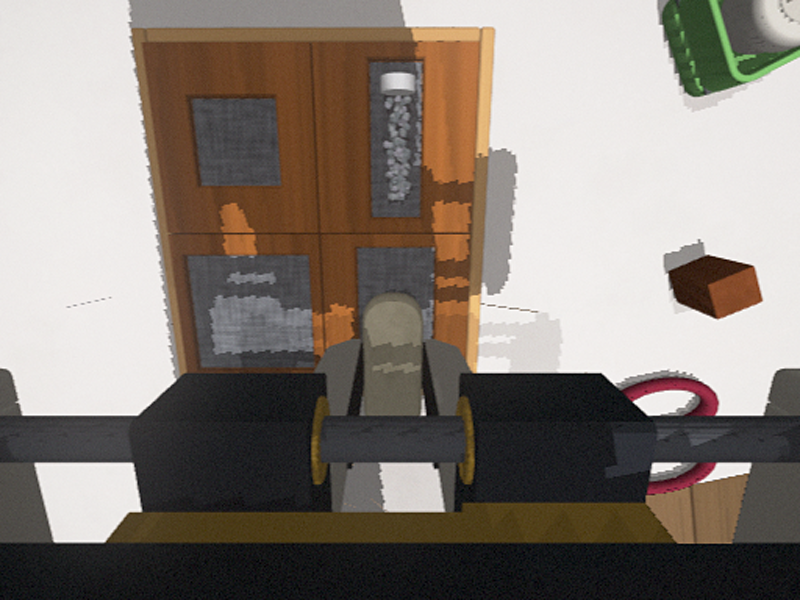

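The vial lies in its slot at (398,135). The eraser is held straight above its recess, so I'll lower and release it.

Call:
send_rows:
  deltas:
    - [[0.001,0.004,0.06],[0,0,0]]
    - [[0.001,0.004,0.09],[0,0,0]]
    - [[0.001,0.004,0.105],[0,0,0]]
    - [[0.001,0.004,0.114],[0,0,0]]
    - [[0.001,0.004,0.114],[0,0,0]]
    - [[0.001,0.004,0.114],[0,0,0]]

```text
time: 10.05
tool_pos: [485.1, -57.7, 22.8]
tcp_rot: [[0.971, -0.24, 0.001], [-0.24, -0.971, -0.0], [0.001, -0.0, -1.0]]
wrist_force: [0.7, -0.5, -0.2]
gripper_width: 23.0
grasp_force: 30.0
```

Call:
send_rows:
  deltas:
    - [[0,0,0],[0,0,0]]
    - [[0,0,0],[0,0,0]]
    - [[0,0,0],[0,0,0]]
    - [[0,0,0],[0,0,0]]
  hand: 0.45

```text
time: 10.45
tool_pos: [484.6, -58.1, 22.2]
tcp_rot: [[0.971, -0.24, 0.0], [-0.24, -0.971, -0.0], [0.0, -0.0, -1.0]]
wrist_force: [0.7, -0.7, -0.1]
gripper_width: 41.8
grasp_force: 0.0
```

```bash
python3 - <<'E'
from h import *
o=env.get_obs();p=o['tool_pos']
go((p[0],p[1],130,-14),(416,344,130,0))
E
```

```text
t 10.4 at [484.6 -58.1  22.2] yaw -13.9 w 41.8 gf 0.0 j6 1.59
(np.float64(484.57832790240565), np.float64(-58.06057974874289), 130, -14) [0.0001, -0.0, -0.2156] [-0.0, -0.0002, 0.0011] rows>=2.2
(416, 344, 130, 0) [-0.3276, -0.7471, 0.0] [0.0, 0.0, -0.1556] rows>=8.2
```

Call:
send_rows:
  deltas:
    - [[0,0,-0.1],[0,0,0]]
    - [[0,0,-0.2],[0,0,0]]
    - [[-0.3276,-0.747,-0.215],[0,0,-0.1555]]
    - [[-0.3276,-0.747,-0.215],[0,0,-0.1555]]
    - [[-0.3276,-0.747,-0.215],[0,0,-0.1555]]
    - [[-0.3276,-0.747,-0.215],[0,0,-0.1555]]
    - [[-0.3276,-0.747,-0.215],[0,0,-0.1555]]
    - [[-0.3276,-0.747,-0.215],[0,0,-0.1555]]
  hand: 0.8

```text
time: 11.25
tool_pos: [432.9, 239.5, 127.9]
tcp_rot: [[1.0, 0.002, 0.001], [0.002, -1.0, 0.0], [0.001, -0.0, -1.0]]
wrist_force: [1.9, -0.2, 0.7]
gripper_width: 74.3
grasp_force: 0.0
```

```bash
python3 -c "
from h import *
go((410,344,120,0))"
```

```text
t 11.2 at [432.9 239.5 127.9] yaw 0.1 w 74.3 gf 0.0 j6 1.97
(410, 344, 120, 0) [-0.0454, -0.209, 0.0158] [-0.0002, -0.0005, 0.001] rows>=2.1
```

Call:
send_rows:
  deltas:
    - [[-0.045,-0.205,0.016],[0,0,0]]
    - [[-0.045,-0.205,0.016],[0,0,0]]
    - [[-0.045,-0.205,0.016],[0,0,0]]
    - [[-0.045,-0.205,0.016],[0,0,0]]
    - [[-0.045,-0.205,0.016],[0,0,0]]

```text
time: 11.75
tool_pos: [410.9, 339.2, 119.4]
tcp_rot: [[1.0, 0.002, -0.0], [0.002, -1.0, -0.001], [-0.0, 0.001, -1.0]]
wrist_force: [-0.0, -0.2, -0.6]
gripper_width: 74.7
grasp_force: 0.0
```

```bash
python3 - <<'E'
from h import *
shot("w6");go((410,344,120,0))
E
```

```text
t 11.8 at [411.2 338.9 119.5] yaw 0.0 w 74.3 gf 0.0 j6 2.16
(410, 344, 120, 0) [-0.0024, -0.0102, -0.0009] [0.0003, -0.0, 0.0005] rows>=0.1
```

View pics/w6.png

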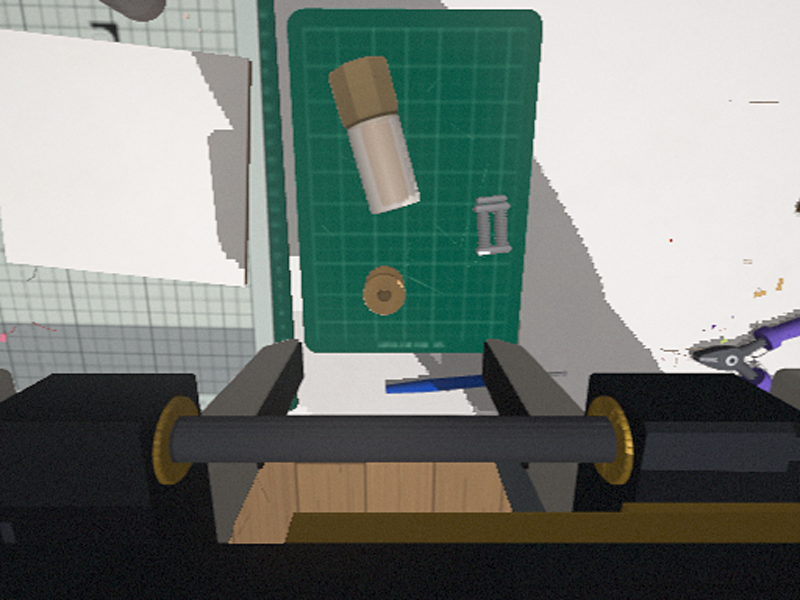

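Looking nearly straight down, the spool's top flange is centred at (384.5,294) with a radius of about 22 px, which fits 26 mm. The jar at (375,135) and the white clip at (492,226) are clear of the fingers.

```bash
python3 - <<'E'
from h import *
m=np.load("m_w6.npy",allow_pickle=True).item()
c=plane(m,(384.5*.64,294*.64),30);print(c)
go((c[0],c[1],7,0),(c[0],c[1],90,0),(590.3,-2.3,90,-13.9))
E
```

```text
[415.6701048  344.10881907  30.        ]
t 11.8 at [411.2 338.9 119.5] yaw 0.0 w 74.3 gf 0.0 j6 2.16
(np.float64(415.6701048014374), np.float64(344.1088190692874), 7, 0) [0.0089, -0.0106, 0.2251] [0.0003, -0.0, 0.0005] rows>=2.3
(np.float64(415.6701048014374), np.float64(344.1088190692874), 90, 0) [0.0, 0.0, -0.166] [0.0, 0.0, 0.0] rows>=1.7
(590.3, -2.3, 90, -13.9) [0.3493, 0.6928, 0.0] [0.0, 0.0, 0.1544] rows>=7.8
```

Call:
send_rows:
  deltas:
    - [[0.009,-0.01,0.09],[0,0,0]]
    - [[0.009,-0.01,0.16],[0,0,0]]
    - [[0.009,-0.01,0.2],[0,0,0]]
    - [[0.009,-0.01,0.225],[0,0,0]]
    - [[0.009,-0.01,0.225],[0,0,0]]
    - [[0.009,-0.01,0.225],[0,0,0]]
  hand: 0.6

```text
time: 12.4
tool_pos: [416.3, 344.9, 8.1]
tcp_rot: [[1.0, 0.001, 0.001], [0.001, -1.0, 0.001], [0.001, -0.001, -1.0]]
wrist_force: [-0.4, -0.1, -0.1]
gripper_width: 55.9
grasp_force: 0.0
```

Call:
send_rows:
  deltas:
    - [[0,0,0],[0,0,0]]
    - [[0,0,0],[0,0,0]]
    - [[0,0,0],[0,0,0]]
    - [[0,0,0],[0,0,0]]
    - [[0,0,0],[0,0,0]]
    - [[0,0,0],[0,0,0]]
  hand: 0

```text
time: 13.0
tool_pos: [415.4, 345.2, 7.3]
tcp_rot: [[1.0, 0.002, 0.0], [0.002, -1.0, 0.0], [0.0, -0.0, -1.0]]
wrist_force: [-0.4, -0.6, 1.7]
gripper_width: 22.9
grasp_force: 29.5
```

```bash
python3 -c "
from h import *
go((415.7,344.1,90,0),(590.3,-2.3,90,-13.9))"
```

```text
t 13.0 at [415.4 345.2   7.3] yaw 0.1 w 22.9 gf 29.548370271222666 j6 2.17
(415.7, 344.1, 90, 0) [0.0006, 0.0022, -0.1654] [-0.0001, -0.0002, 0.0012] rows>=1.7
(590.3, -2.3, 90, -13.9) [0.3492, 0.6928, 0.0] [0.0, 0.0, 0.1544] rows>=7.8
```

Call:
send_rows:
  deltas:
    - [[0,0,-0.06],[0,0,0]]
    - [[0,0,-0.12],[0,0,0]]
    - [[0,0,-0.166],[0,0,0]]
    - [[0.349,0.693,-0.166],[0,0,0.155]]
    - [[0.349,0.693,-0.166],[0,0,0.155]]
    - [[0.349,0.693,-0.166],[0,0,0.155]]
    - [[0.349,0.693,-0.166],[0,0,0.155]]
    - [[0.349,0.693,-0.166],[0,0,0.155]]

```text
time: 13.8
tool_pos: [528.6, 120.2, 90.1]
tcp_rot: [[0.971, -0.239, 0.0], [-0.239, -0.971, 0.0], [0.0, -0.0, -1.0]]
wrist_force: [0.2, 0.3, 0.4]
gripper_width: 22.3
grasp_force: 29.6
```

```bash
python3 -c "
from h import *
go((590.3,-2.3,90,-13.9))"
```

```text
t 13.8 at [528.6 120.2  90.1] yaw -13.8 w 22.3 gf 29.576666037901305 j6 1.94
(590.3, -2.3, 90, -13.9) [0.1784, 0.2084, 0.0002] [-0.0001, -0.0001, 0.0008] rows>=2.7
```

Call:
send_rows:
  deltas:
    - [[0.176,0.206,0],[0,0,0]]
    - [[0.176,0.206,0],[0,0,0]]
    - [[0.176,0.206,0],[0,0,0]]
    - [[0.176,0.206,0],[0,0,0]]
    - [[0.176,0.206,0],[0,0,0]]
    - [[0.176,0.206,0],[0,0,0]]

```text
time: 14.4
tool_pos: [588.2, 2.0, 89.6]
tcp_rot: [[0.971, -0.239, -0.001], [-0.239, -0.971, 0.001], [-0.001, -0.0, -1.0]]
wrist_force: [-0.2, 0.6, -0.4]
gripper_width: 22.8
grasp_force: 29.6
```

```bash
python3 - <<'E'
from h import *
m,w=shot("w7");go((590.3,-2.3,90,-13.9))
s=env.snapshot("side")[:,:,::-1];q=proj(env.camera_model("side"),env.get_obs()['tool_pos']).astype(int)
a=cv2.resize(s[q[1]-50:q[1]+50,q[0]-50:q[0]+50],(400,400),interpolation=cv2.INTER_CUBIC)
b=cv2.resize(w[150:310,170:330],(400,400),interpolation=cv2.INTER_CUBIC)
cv2.imwrite("pics/c7.png",np.hstack([a,b]))
E
```

```text
t 14.4 at [588.3   2.3  89.8] yaw -13.8 w 22.7 gf 29.575561843521427 j6 1.73
(590.3, -2.3, 90, -13.9) [0.0061, 0.0079, -0.0005] [-0.0001, 0.0005, 0.0015] rows>=0.1
```

View pics/c7.png

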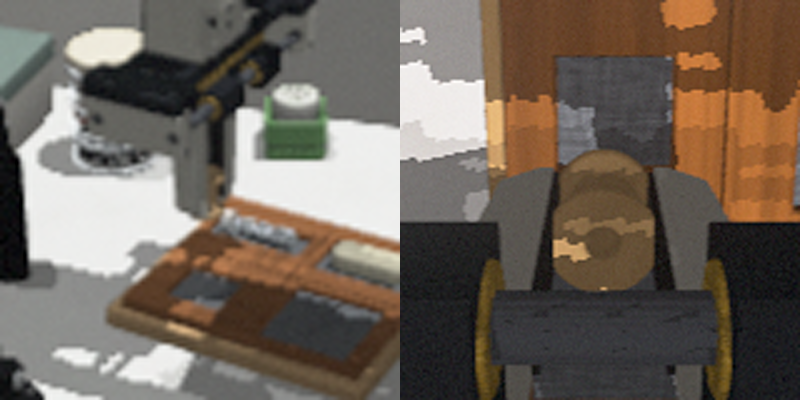

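```bash
python3 - <<'E'
from h import *
m=np.load("m_w7.npy",allow_pickle=True).item();o=env.get_obs();T=lambda p:(o['tcp_rot'].T@(p-o['tool_pos'])).round(1)
print("top c",T(plane(m,(251.2,246),112)),T(plane(m,(251.2,246),109)))
print("top r",T(plane(m,(251.2,266.5),111)),"l,r",T(plane(m,(231,246),111)),T(plane(m,(272,246),111)))
print("bottom far edge",T(plane(m,(251.2,210),86)),T(plane(m,(251.2,210),83)))
E
```

```text
top c [  0.    0.2 -22.1] [ -1.5   0.2 -19.1]
top r [-13.6   0.2 -21.1] l,r [ -0.4 -11.3 -21.1] [ -0.5  12.2 -21.1]
bottom far edge [12.6  0.3  3.8] [11.6  0.3  6.8]
```

The spool is upright and centred in the fingers, so I'll lower it into the small square.

Call:
send_rows:
  deltas:
    - [[0.006,0.008,0.06],[0,0,0]]
    - [[0.006,0.008,0.1],[0,0,0]]
    - [[0.006,0.008,0.12],[0,0,0]]
    - [[0.006,0.008,0.128],[0,0,0]]
    - [[0.006,0.008,0.133],[0,0,0]]
    - [[0.006,0.008,0.133],[0,0,0]]
    - [[0.006,0.008,0.133],[0,0,0]]

```text
time: 15.2
tool_pos: [591.7, -3.6, 24.6]
tcp_rot: [[0.971, -0.239, 0.002], [-0.239, -0.971, -0.0], [0.002, -0.0, -1.0]]
wrist_force: [1.3, -0.2, -0.1]
gripper_width: 22.6
grasp_force: 29.6
```

```bash
python3 -c "
from h import *
go((590.3,-2.3,22.5,-13.9));print(env.get_obs()['wrist_force'])"
```

```text
t 15.2 at [591.7  -3.6  24.6] yaw -13.8 w 22.6 gf 29.575451303680893 j6 1.72
(590.3, -2.3, 22.5, -13.9) [-0.0033, -0.0019, 0.0043] [-0.0002, -0.0011, 0.0007] rows>=0.1
[ 1.31055941 -0.16547082 -0.11595156]
```

Call:
send_rows:
  deltas:
    - [[-0.002,-0.001,0.003],[0,0,0]]
    - [[-0.002,-0.001,0.003],[0,0,0]]

```text
time: 15.4
tool_pos: [590.1, -2.9, 22.3]
tcp_rot: [[0.971, -0.239, 0.0], [-0.239, -0.971, 0.0], [0.0, -0.0, -1.0]]
wrist_force: [-0.4, -0.4, -0.0]
gripper_width: 22.7
grasp_force: 29.6
```

Call:
send_rows:
  deltas:
    - [[0,0,0],[0,0,0]]
    - [[0,0,0],[0,0,0]]
    - [[0,0,0],[0,0,0]]
    - [[0,0,0],[0,0,0]]
  hand: 0.45

```text
time: 15.8
tool_pos: [590.0, -3.0, 22.0]
tcp_rot: [[0.971, -0.239, 0.0], [-0.239, -0.971, 0.0], [0.0, -0.0, -1.0]]
wrist_force: [-0.4, 0.2, -0.5]
gripper_width: 41.5
grasp_force: 0.0
```

```bash
python3 -c "
from h import *
p=env.get_obs()['tool_pos'];print(env.get_obs()['wrist_force'])
go((p[0],p[1],140,-13.9),(560,-240,140,-14))"
```

```text
[-0.43038786  0.16318293 -0.4777645 ]
t 15.8 at [590.  -3.  22.] yaw -13.8 w 41.5 gf 0.0 j6 1.72
(np.float64(590.0145569209722), np.float64(-2.988568020328564), 140, -13.9) [0.0, -0.0, -0.2359] [-0.0, -0.0, 0.0006] rows>=2.4
(560, -240, 140, -14) [0.0556, 0.4746, 0.0] [0.0, 0.0, 0.0011] rows>=4.8
```

```bash
python3 -c "
from h import *
p=env.get_obs()['tool_pos']
go((p[0],p[1],140,-13.9),(580,-247,140,13.9))"
```

```text
t 15.8 at [590.  -3.  22.] yaw -13.8 w 41.5 gf 0.0 j6 1.72
(np.float64(590.0145569209722), np.float64(-2.988568020328564), 140, -13.9) [0.0, -0.0, -0.2359] [-0.0, -0.0, 0.0006] rows>=2.4
(580, -247, 140, 13.9) [0.0978, 0.4785, 0.0] [0.0, 0.0, -0.3089] rows>=4.9
```

Call:
send_rows:
  deltas:
    - [[0,0,-0.1],[0,0,0]]
    - [[0,0,-0.2],[0,0,0]]
    - [[0.098,0.478,-0.236],[0,0,-0.309]]
    - [[0.098,0.478,-0.236],[0,0,-0.309]]
    - [[0.098,0.478,-0.236],[0,0,-0.309]]
    - [[0.098,0.478,-0.236],[0,0,-0.309]]
    - [[0.098,0.478,-0.236],[0,0,-0.309]]
    - [[0.098,0.478,-0.236],[0,0,-0.309]]
  hand: 1

```text
time: 16.6
tool_pos: [579.6, -252.9, 140.8]
tcp_rot: [[0.972, 0.236, 0.001], [0.236, -0.972, -0.003], [0.0, 0.003, -1.0]]
wrist_force: [0.4, 0.6, 0.1]
gripper_width: 92.6
grasp_force: 0.0
```

Call:
send_rows:
  deltas:
    - [[0,0,0],[0,0,0]]
    - [[0,0,0],[0,0,0]]
    - [[0,0,0],[0,0,0]]

```text
time: 16.9
tool_pos: [580.5, -245.1, 139.8]
tcp_rot: [[0.97, 0.243, -0.0], [0.243, -0.97, 0.001], [-0.0, -0.001, -1.0]]
wrist_force: [0.7, -0.4, 0.0]
gripper_width: 93.2
grasp_force: 0.0
```

```bash
python3 - <<'E'
from h import *
m,im=shot("w8");go((580,-247,140,13.9))
E
```

```text
t 16.9 at [ 580.6 -245.1  139.8] yaw 14.1 w 93.0 gf 0.0 j6 0.84
(580, -247, 140, 13.9) [-0.0021, 0.0035, -0.0003] [-0.0003, 0.0002, 0.002] rows>=0.0
```

View pics/w8.png

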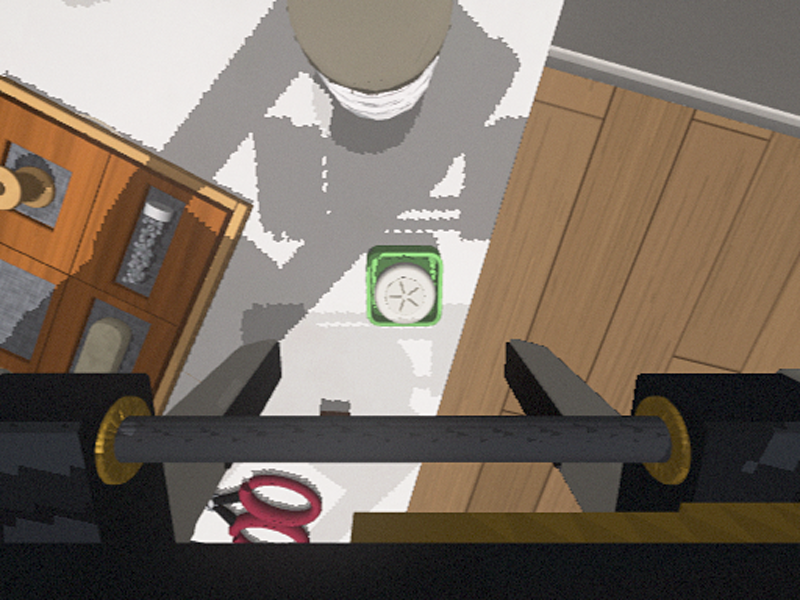

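The view is square with the punch. Its green rim at z 30 spans (369–442, 252–326). The spool, vial and eraser can be seen in their recesses on the left.

```bash
python3 - <<'E'
from h import *
m=np.load("m_w8.npy",allow_pickle=True).item();s=.64
A=[plane(m,(u*s,v*s),30) for u,v in((369,253),(442,253),(442,326),(369,326))]
print([np.linalg.norm(A[i]-A[i-1]).round(1) for i in range(4)]);c=sum(A)/4;print(c)
b=plane(m,(405*s,294*s),49);print("button",b)
d=A[3]-A[0];print("ang",np.degrees(np.arctan2(d[1],d[0])))
go((c[0],c[1],8,14),(c[0],c[1],110,14),(502.5,19.3,110,-13.9))
E
```

```text
[np.float64(49.6), np.float64(47.0), np.float64(49.6), np.float64(49.2)]
[ 584.5023903  -252.86648723   30.        ]
button [ 586.70429736 -251.41002307   49.        ]
ang -166.71699322524165
t 16.9 at [ 580.6 -245.1  139.8] yaw 14.1 w 93.0 gf 0.0 j6 0.84
(np.float64(584.5023902978634), np.float64(-252.86648722889004), 8, 14) [0.0039, 0.0172, 0.2636] [-0.0003, 0.0002, 0.0009] rows>=2.6
(np.float64(584.5023902978634), np.float64(-252.86648722889004), 110, 14) [0.0, 0.0, -0.204] [0.0, 0.0, 0.0] rows>=2.0
(502.5, 19.3, 110, -13.9) [-0.0274, -0.5678, 0.0] [0.0, 0.0, 0.31] rows>=5.7
```

Call:
send_rows:
  deltas:
    - [[0.006,0.0165,0.08],[0,0,0]]
    - [[0.006,0.0165,0.16],[0,0,0]]
    - [[0.006,0.0165,0.22],[0,0,0]]
    - [[0.006,0.0165,0.25],[0,0,0]]
    - [[0.006,0.0165,0.263],[0,0,0]]
    - [[0.006,0.0165,0.263],[0,0,0]]
    - [[0.006,0.0165,0.263],[0,0,0]]
  hand: 1

```text
time: 17.65
tool_pos: [586.7, -254.5, 10.6]
tcp_rot: [[0.97, 0.242, 0.003], [0.242, -0.97, -0.001], [0.002, 0.002, -1.0]]
wrist_force: [-0.2, 0.3, 0.4]
gripper_width: 92.9
grasp_force: 0.0
```

Call:
send_rows:
  deltas:
    - [[0,0,0],[0,0,0]]
    - [[0,0,0],[0,0,0]]
    - [[0,0,0],[0,0,0]]
    - [[0,0,0],[0,0,0]]
    - [[0,0,0],[0,0,0]]
    - [[0,0,0],[0,0,0]]
  hand: 0

```text
time: 18.25
tool_pos: [585.2, -253.8, 8.5]
tcp_rot: [[0.97, 0.241, -0.0], [0.241, -0.97, 0.0], [-0.0, -0.001, -1.0]]
wrist_force: [-0.9, 0.3, 1.8]
gripper_width: 50.9
grasp_force: 30.0
```

```bash
python3 -c "
from h import *
p=env.get_obs()['tool_pos'];print(env.get_obs()['wrist_force'])
go((p[0],p[1],110,14),(502.5,19.3,110,-13.9))"
```

```text
[-0.90025125  0.26996737  1.84813755]
t 18.2 at [ 585.2 -253.8    8.5] yaw 14.0 w 50.9 gf 30.020570755004883 j6 0.84
(np.float64(585.2301477411958), np.float64(-253.7582594106073), 110, 14) [-0.0, -0.0001, -0.2029] [-0.0003, 0.0, -0.0004] rows>=2.0
(502.5, 19.3, 110, -13.9) [-0.0284, -0.5699, 0.0] [0.0, 0.0, 0.31] rows>=5.7
```

Call:
send_rows:
  deltas:
    - [[0,0,-0.07],[0,0,0]]
    - [[0,0,-0.14],[0,0,0]]
    - [[0,0,-0.203],[0,0,0]]
    - [[-0.028,-0.57,-0.203],[0,0,0.31]]
    - [[-0.028,-0.57,-0.203],[0,0,0.31]]
    - [[-0.028,-0.57,-0.203],[0,0,0.31]]
    - [[-0.028,-0.57,-0.203],[0,0,0.31]]
    - [[-0.028,-0.57,-0.203],[0,0,0.31]]

```text
time: 19.05
tool_pos: [512.2, -13.5, 109.8]
tcp_rot: [[0.97, -0.243, -0.0], [-0.243, -0.97, 0.0], [-0.0, -0.0, -1.0]]
wrist_force: [1.3, 0.7, -1.1]
gripper_width: 51.1
grasp_force: 30.0
```

```bash
python3 -c "
from h import *
go((502.5,19.3,80,-13.9))"
```

```text
t 19.1 at [512.2 -13.5 109.8] yaw -14.1 w 51.1 gf 29.998369216918945 j6 1.69
(502.5, 19.3, 80, -13.9) [-0.0347, -0.059, 0.0596] [-0.0, 0.0001, -0.0017] rows>=0.9
```

Call:
send_rows:
  deltas:
    - [[-0.034,-0.058,0],[0,0,0]]
    - [[-0.034,-0.058,0.03],[0,0,0]]
    - [[-0.034,-0.058,0.06],[0,0,0]]
    - [[-0.034,-0.058,0.06],[0,0,0]]
    - [[-0.034,-0.058,0.06],[0,0,0]]

```text
time: 19.55
tool_pos: [503.2, 16.1, 79.0]
tcp_rot: [[0.97, -0.242, -0.002], [-0.242, -0.97, -0.0], [-0.002, 0.001, -1.0]]
wrist_force: [0.1, -0.6, -1.6]
gripper_width: 50.8
grasp_force: 30.0
```

```bash
python3 - <<'E'
from h import *
m,im=shot("w9");go((502.5,19.3,80,-13.9),(502.5,19.3,24.3,-13.9))
E
```

```text
t 19.6 at [503.8  16.1  79.8] yaw -14.0 w 50.5 gf 29.99929189682007 j6 1.75
(502.5, 19.3, 80, -13.9) [-0.0041, -0.0057, -0.0005] [0.0002, 0.0005, -0.0014] rows>=0.1
(502.5, 19.3, 24.3, -13.9) [0.0, 0.0, 0.1114] [0.0, 0.0, 0.0] rows>=1.1
```

View pics/w9.png

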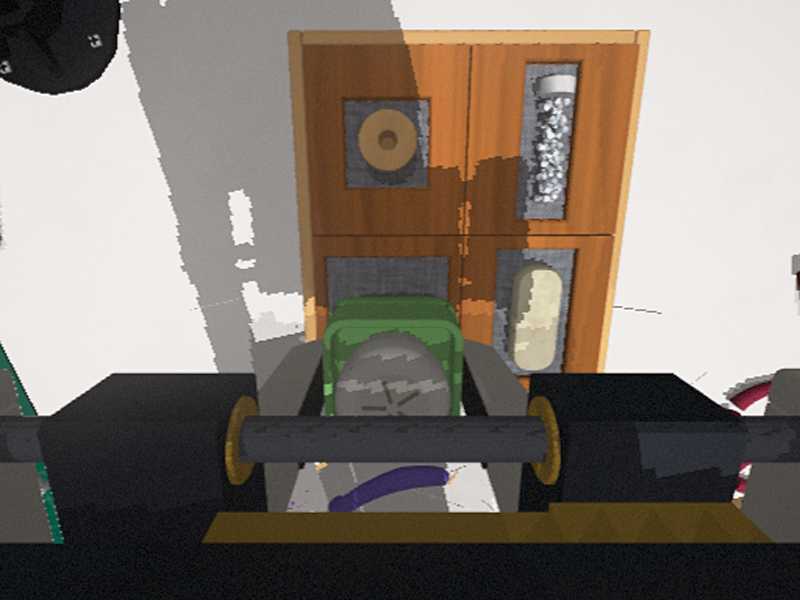

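The spool, vial and eraser all sit in their recesses. The punch is held square, with its rim's far edge at about (395,320). I'll check its offset along the tool.

```bash
python3 - <<'E'
from h import *
m=np.load("m_w9.npy",allow_pickle=True).item();o=env.get_obs();T=lambda p:(o['tcp_rot'].T@(p-o['tool_pos'])).round(1)
for q,z in(((395,318),101),((395,298),78),((395,298),71)): print(T(plane(m,(q[0]*.64,q[1]*.64),z)))
E
```

```text
[ 24.7   0.8 -21.3]
[25.7  1.   1.7]
[23.7  1.   8.7]
```

Call:
send_rows:
  deltas:
    - [[-0.003,-0.005,0.05],[0,0,0]]
    - [[-0.003,-0.005,0.08],[0,0,0]]
    - [[-0.003,-0.005,0.095],[0,0,0]]
    - [[-0.003,-0.005,0.104],[0,0,0]]
    - [[-0.003,-0.005,0.108],[0,0,0]]
    - [[-0.003,-0.005,0.108],[0,0,0]]
    - [[-0.003,-0.005,0.108],[0,0,0]]

```text
time: 20.3
tool_pos: [503.6, 19.8, 26.8]
tcp_rot: [[0.971, -0.241, 0.001], [-0.241, -0.971, -0.0], [0.001, -0.0, -1.0]]
wrist_force: [-0.3, -0.8, -1.0]
gripper_width: 51.0
grasp_force: 30.0
```

```bash
python3 -c "
from h import *
go((502.5,19.3,24.7,-13.9));print(env.get_obs()['wrist_force'])"
```

```text
t 20.3 at [503.6  19.8  26.8] yaw -13.9 w 51.0 gf 29.9992373585701 j6 1.75
(502.5, 19.3, 24.7, -13.9) [-0.0019, 0.0015, 0.0043] [-0.0001, -0.0008, -0.0005] rows>=0.0
[-0.32656975 -0.80543809 -1.0116314 ]
```

Call:
send_rows:
  deltas:
    - [[-0.001,0.001,0.003],[0,0,0]]
    - [[-0.001,0.001,0.003],[0,0,0]]
    - [[-0.001,0.001,0.003],[0,0,0]]

```text
time: 20.6
tool_pos: [502.3, 19.6, 24.7]
tcp_rot: [[0.971, -0.241, 0.0], [-0.241, -0.971, -0.0], [0.0, -0.0, -1.0]]
wrist_force: [-0.3, 1.0, -1.4]
gripper_width: 51.1
grasp_force: 30.0
```

Call:
send_rows:
  deltas:
    - [[0,0,0],[0,0,0]]
    - [[0,0,0],[0,0,0]]
    - [[0,0,0],[0,0,0]]
    - [[0,0,0],[0,0,0]]
  hand: 0.72

```text
time: 21.0
tool_pos: [502.4, 19.5, 24.7]
tcp_rot: [[0.971, -0.241, 0.0], [-0.241, -0.971, -0.0], [0.0, -0.0, -1.0]]
wrist_force: [-0.1, -0.1, -0.2]
gripper_width: 67.0
grasp_force: 0.0
```

Call:
send_rows:
  deltas:
    - [[0,0,-0.08],[0,0,0]]
    - [[0,0,-0.18],[0,0,0]]
    - [[0,0,-0.26],[0,0,0]]
    - [[-0.15,0,-0.3],[0,0,0]]
    - [[-0.15,0,-0.3],[0,0,0]]
    - [[-0.15,0,-0.3],[0,0,0]]
    - [[-0.15,0,-0.3],[0,0,0]]

```text
time: 21.7
tool_pos: [429.9, 37.7, 175.0]
tcp_rot: [[0.971, -0.24, 0.002], [-0.24, -0.971, -0.0], [0.002, -0.0, -1.0]]
wrist_force: [0.3, -0.6, -0.1]
gripper_width: 66.8
grasp_force: 0.0
```

```bash
python3 - <<'E'
from h import *
m,w=shot("w10");go()
s=env.snapshot("side")[:,:,::-1]
cv2.imwrite("pics/c10.png",np.hstack([cv2.resize(w[:300],(450,264)),cv2.resize(s[155:225,220:335],(350,264),interpolation=cv2.INTER_CUBIC)]))
E
```

```text
t 21.8 at [430.   37.5 174.6] yaw -13.9 w 67.2 gf 0.0 j6 1.78
```

View pics/c10.png

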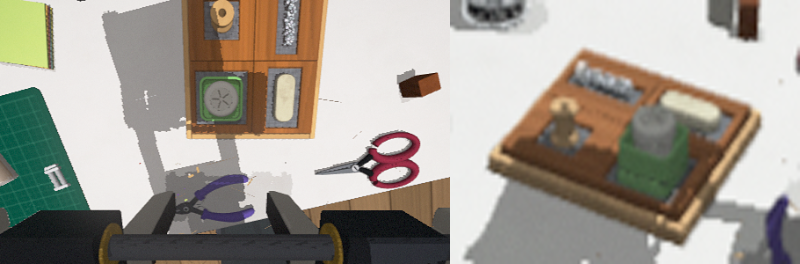

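All four pieces sit in their recesses: punch at (221,98), eraser (284,98), vial (288,20) and spool (222,15). The dark block at (420,84) hasn't been moved, and the gripper is clear. I'm handing in.

```bash
python3 -c "
from cell import env
print(env.finish_job())"
```

```text
the job is handed in; nothing more can be done
None
```

The job is handed in at about 22 s: the vial, eraser, spool and punch are each in their recess, and I never touched the jar or the dark wood block; the judge gave no verdict.

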